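# Sort bisque ware onto the sample trays

## Task

Sort the four loose bisque pieces lying in front of the robot onto the three wooden trays: each piece goes on the tray that carries a fixed sample of the same shape, so both rosettes share one tray, side by side, and the lid and the vase each have their own. Every piece must end flat on the tray floor, right way up, wholly inside the lip and let go; the ware is brittle, so set each piece down without dropping it, and do not tip the vase over.

Things in the scene. Friction and masses are not known exactly. Their poses are not given: they have to be found in the camera images.
- rosette_a: Loose quatrefoil rosette of white bisque, about 70 g: four round petals (radius 12 mm, centred 14 mm out along its x and y axes), so 52 mm across along x or y; sides upright, 20 mm thick, with a 5 mm bump on top. Lies flat on the near part of the table. Origin: centre of its underside, z up. The two loose rosettes are alike.
- rosette_b: Loose quatrefoil rosette of white bisque, about 70 g: four round petals (radius 12 mm, centred 14 mm out along its x and y axes), so 52 mm across along x or y; sides upright, 20 mm thick, with a 5 mm bump on top. Lies flat on the near part of the table. Origin: centre of its underside, z up. The two loose rosettes are alike.
- lid: Loose small pot lid of white bisque, about 60 g: round rim 56 mm across and 6 mm thick, rising as a cone to height 12 mm, with an upright round knob 18 mm across from there to the top at 34 mm. Lies rim down on the near part of the table. Origin: centre of its underside, z up.
- vase: Loose onion-shaped bud vase of white bisque, about 110 g, upright: foot 40 mm across, belly 56 mm at height 24, straight round neck 20 mm across from height 47 to the top at 74 mm. Origin: centre of its foot, z up. A plaster disc, a brush and a scraper (under 25 mm high) lie between the loose pieces, 35 mm or more clear; they belong to no tray.
- rosette_tray: Low wooden tray, fixed; sample: quatrefoil rosette. The trays differ only in sample. Well: floor 5 mm above table, inside 86 (x) by 162 mm (y), lip 5 mm wide, top 11 mm above table. Origin: centre of well at table height, x away from robot (within 0.1 rad), z up. Sample fixed at x=+120 mm, y=0, on a ledge 11 mm high beyond the far lip (x 48 to 158, y ±40 mm); sample top at 36 mm.
- lid_tray: Low wooden tray, fixed; sample: knobbed lid. The trays differ only in sample. Well: floor 5 mm above table, inside 86 (x) by 162 mm (y), lip 5 mm wide, top 11 mm above table. Origin: centre of well at table height, x away from robot (within 0.1 rad), z up. Sample fixed at x=+120 mm, y=0, on a ledge 11 mm high beyond the far lip (x 48 to 158, y ±40 mm); sample top at 45 mm.
- vase_tray: Low wooden tray, fixed; sample: onion-shaped vase. The trays differ only in sample. Well: floor 5 mm above table, inside 86 (x) by 162 mm (y), lip 5 mm wide, top 11 mm above table. Origin: centre of well at table height, x away from robot (within 0.1 rad), z up. Sample fixed at x=+120 mm, y=0, on a ledge 11 mm high beyond the far lip (x 48 to 158, y ±40 mm); sample top at 85 mm.

How it is judged:
At the end, for the whole second after the job is handed in: Both rosettes on the rosette tray, the lid on the lid tray and the vase on the vase tray: each origin within 25 mm (x) and 63 mm (y) of the tray's centre and 2 to 8 mm above the table, so resting on the tray floor inside the lip, its own z axis within 0.06 rad of upright, and at rest (x of rosette_a in the frame of rosette_tray between -0.025 and 0.025 m and y of rosette_a in the frame of rosette_tray between -0.063 and 0.063 m and z of rosette_a in the frame of rosette_tray between 0.002 and 0.008 m and angle between each of rosette_a, rosette_b, lid, vase's own z axis and vertical below 0.06 rad and linear speed of each of rosette_a, rosette_b, lid, vase below 0.02 m/s and angular speed of each of rosette_a, rosette_b, lid, vase below 0.3 rad/s and x of rosette_b in the frame of rosette_tray between -0.025 and 0.025 m and y of rosette_b in the frame of rosette_tray between -0.063 and 0.063 m and z of rosette_b in the frame of rosette_tray between 0.002 and 0.008 m and x of lid in the frame of lid_tray between -0.025 and 0.025 m and y of lid in the frame of lid_tray between -0.063 and 0.063 m and z of lid in the frame of lid_tray between 0.002 and 0.008 m and x of vase in the frame of vase_tray between -0.025 and 0.025 m and y of vase in the frame of vase_tray between -0.063 and 0.063 m and z of vase in the frame of vase_tray between 0.002 and 0.008 m); the robot touches nothing.
It fails at once if the rosette is let go of or knocked into the air more than about 35 mm above the tray floor (dropped) (height (world z) of rosette_a above 0.04 m and contact force between the fingers and rosette_a below 0.02 N).
It fails at once if the rosette is let go of or knocked into the air more than about 35 mm above the tray floor (dropped) (height (world z) of rosette_b above 0.04 m and contact force between the fingers and rosette_b below 0.02 N).
It fails at once if the lid is let go of or knocked into the air more than about 35 mm above the tray floor (dropped) (height (world z) of lid above 0.04 m and contact force between the fingers and lid below 0.02 N).
It fails at once if the vase is let go of or knocked into the air more than about 35 mm above the tray floor (dropped) (height (world z) of vase above 0.04 m and contact force between the fingers and vase below 0.02 N).
It fails at once if the vase is tipped over (leans more than 45 degrees) (angle between vase's own z axis and vertical above 0.785 rad).
It also fails if it takes over 109 s, if anything falls off the work surface, if the arm or the gripper's body presses on something with over 40 N, if the wrist force passes 120 N, or if a joint passes its speed limit or range.

## Robot

A 7-joint arm with a two-finger parallel gripper is mounted at the origin on the work surface. World frame = base frame: x ahead of the robot, y to its left, z up, the work surface at z = 0. Lengths are in m, angles in rad, forces in N, time in s.
With the tool pointing down it reaches from about 0.425 to 1.025 m from the base axis. Payload 9.4 kg.
Tool frame: the origin (TCP) lies between the finger pads; the fingertips stand 17 mm ahead of it and the grasp point (between the pads) lies 2 mm behind it; z points along the fingers, y is the direction in which the jaws open and shut (so a half turn about z gives the same grasp; the last joint's range is limited). The gripper opens to 93 mm and grips with 3 to 60 N. Pads are 15 mm wide; open, the fingers measure 128 mm over their backs; the gripper's body (75 mm by 188 mm) begins 65 mm behind the grasp point.
Start: joints at [-1.345, 0.599, -0.003, 1.599, 0.002, 0.943, -0.08], TCP at [0.216, 0.692, 0.236] pointing down, gripper open.
Joint ranges: [-2.57, 2.57], [-0.35, 1.97], [-1.29, 1.29], [0.11, 2.56], [-1.05, 4.19], [0.11, 1.86], [-2.63, 2.63]. Speed limits (rad/s): [2.22, 2.22, 3.01, 3.01, 3.14, 3.14, 3.14].

## Interface

Orientations are given as a unit quaternion [x, y, z, w].
In Python, from plant import bot, eyes, order gives the robot as it stands. The module is installed in compiled form; this text tells all that it offers.
- The arm moves only by the tool play_rows, never from a script. Its argument "series" is text: rows parted by semicolons, each of 7 numbers parted by spaces: the shift along the tool's x, y, z in m, then the turn, a rotation vector about the tool's x, y, z in degrees, then the opening, from -1 (shut) to 1 (fully open). A call has 1 to 20 rows; each row is the pose to reach, as a shift and turn from the pose measured when the call began, along the tool's axes at that moment; what a row does not reach only later rows make up. A row lasts 1/12 s, in which the tool goes at most 41.7 mm and 7.16 degrees, less where a joint would pass 70% of its speed; a pose out of reach is approached as far as the arm can. A call with a gripper value outside its range is refused whole. The fingers move at their own pace and stop on an object; "force" is the grip in N (left out, the last holds). Time passes only in rows, so rows that repeat a pose let the fingers close. It gives the time, the measured TCP pose, the force and the opening at its end, in the units of the state.
- bot.state(): the state, without advancing time (a new reading comes with each control period).
- eyes.snapshot(name): name is "side" or "top" or "wrist"; returns a dict with "img" (420x560x3 uint8, red, green, blue), "camera_matrix" (3x3 intrinsics, pixels), "R" (3x3) and "t" (3): a world point X has camera coordinates R X + t. Camera axes: x right, y down, z forward; pixel columns grow to the right and rows downward; lengths in m; the calibration is good to about 2 mm. The wrist camera is an equidistant fisheye: a pixel r from the principal point sees the ray r / f radians off the axis. A picture is of the moment at which its call begins. There is no depth.
- order.finish_job(): hands the job in, once; it reports no verdict.
The state is a dict: "t": time; "joint_positions": joint angles; "joint_velocities": joint speeds; "joint_efforts": joint torques, N m; "position": TCP position; "orientation": TCP orientation; "wrist_force": force on the tool from outside, world axes, zero at the start; "wrist_torque": the same for the moment, N m; "opening": opening from 0.0 (shut) to 1.0 (fully open).
Only numpy, scipy, OpenCV 4.12 (cv2) and the standard library are available. Lean on these libraries where they do the work, as an engineer would, in place of code of your own. Each camera call takes 0.05 s, during which the arm holds its last target.

## Working session

There is one attempt and no reset: what is moved stays moved. The work goes in short steps, Python scripts to look and compute and a tool call to move; the robot and the scene stay as the last step left them, time stands still between calls to the robot, and variables do not carry over. Pictures are saved under pics/ and viewed, and the job is handed in when it is done.

Besides the shell and the picture viewer there is one more tool, called after "Call:" by a JSON object that holds its "op" and its "data". play_rows: Moves the arm, as the interface text tells. Its arguments: {"type":"object","properties":{"series":{"type":"string"},"force":{"type":"number"}},"required":["series"]}

```bash
mkdir -p pics; python3 - <<'E'
from plant import bot, eyes, order
import cv2, numpy as np
s=bot.state()
for k in s: print(k,np.round(s[k],4))
for n in ["side","top","wrist"]:
    d=eyes.snapshot(n)
    cv2.imwrite(f"pics/{n}0.png",d["img"][:,:,::-1])
    print(n,np.round(d["camera_matrix"],2).tolist(),np.round(d["R"],4).tolist(),np.round(d["t"],4))
E
```

```text
t 0.0
joint_positions [-1.3447  0.6001 -0.0025  1.6001  0.0018  0.9429 -0.0798]
joint_velocities [-0.0017 -0.0003 -0.0012  0.0022  0.001  -0.0013  0.    ]
joint_efforts [-6.00000e-04 -7.65048e+01  1.49670e+00 -2.52367e+01 -5.25000e-02
  1.68000e-02  1.00000e-04]
position [0.2161 0.6916 0.2348]
orientation [ 1.508e-01  9.886e-01 -8.000e-04 -0.000e+00]
wrist_force [ 0.0499  0.2022 -0.0054]
wrist_torque [-0.0273 -0.0069 -0.0035]
opening 1.0003
side [[507.64, 0.0, 285.12], [0.0, 507.64, 215.21], [0.0, 0.0, 1.0]] [[0.8486, -0.529, 0.0101], [-0.4066, -0.6641, -0.6274], [0.3386, 0.5283, -0.7786]] [-0.4467  0.244   1.2067]
top [[530.45, 0.0, 280.87], [0.0, 530.45, 216.92], [0.0, 0.0, 1.0]] [[-0.0642, -0.9979, 0.0066], [-0.9728, 0.0611, -0.2235], [0.2226, -0.0208, -0.9747]] [0.0315 0.5476 1.3119]
wrist [[325.19, 0.0, 278.13], [0.0, 325.19, 210.42], [0.0, 0.0, 1.0]] [[0.2973, 0.9548, -0.0013], [0.9114, -0.2833, 0.2984], [0.2846, -0.0899, -0.9544]] [-0.7247 -0.0364  0.3923]
```

View pics/top0.png

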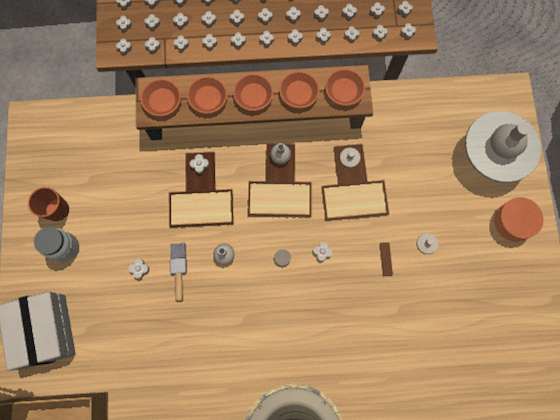

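View pics/side0.png

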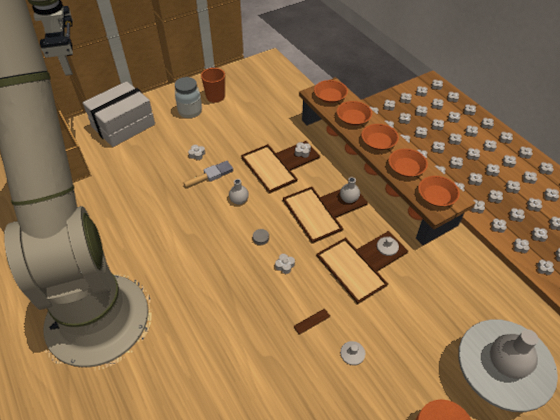

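View pics/wrist0.png

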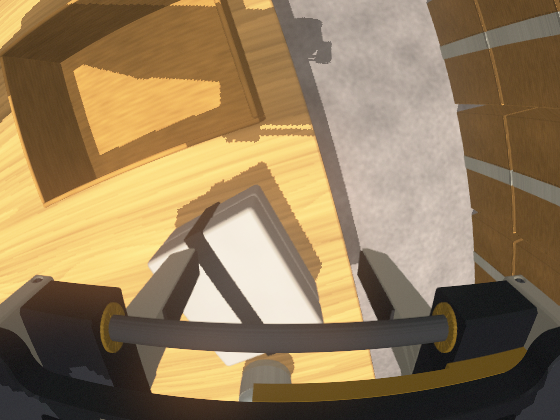

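The top view shows the loose rosettes at (138,268) and (322,252), the vase at (223,254) and the lid at (428,243). The trays, left to right, are rosette (200,208), vase (280,199) and lid (355,200). I'll zoom in next.

```bash
cat > h.py <<'E'
import numpy as np, cv2
from plant import bot, eyes, order
def pix2w(d,u,v,z):
    K=d["camera_matrix"];R=np.array(d["R"]);t=np.array(d["t"])
    ray=R.T@(np.linalg.inv(K)@np.array([u,v,1.])); c=-R.T@t
    return c+ray*(z-c[2])/ray[2]
def w2pix(d,X):
    p=np.array(d["camera_matrix"])@(np.array(d["R"])@np.array(X)+np.array(d["t"])); return p[:2]/p[2]
def crop(d,u0,v0,w,h,s,name):
    im=d["img"][v0:v0+h,u0:u0+w,::-1]
    cv2.imwrite(name,cv2.resize(im,None,fx=s,fy=s,interpolation=cv2.INTER_CUBIC))
E
python3 - <<'E'
from h import *
d=eyes.snapshot("top")
crop(d,120,135,140,145,4,"pics/c1.png")
crop(d,260,135,190,145,4,"pics/c2.png")
E
```

```text
(no output)
```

View pics/c1.png

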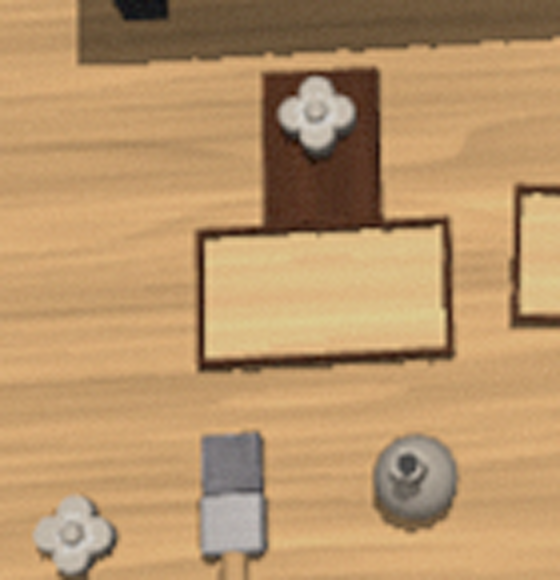

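View pics/c2.png

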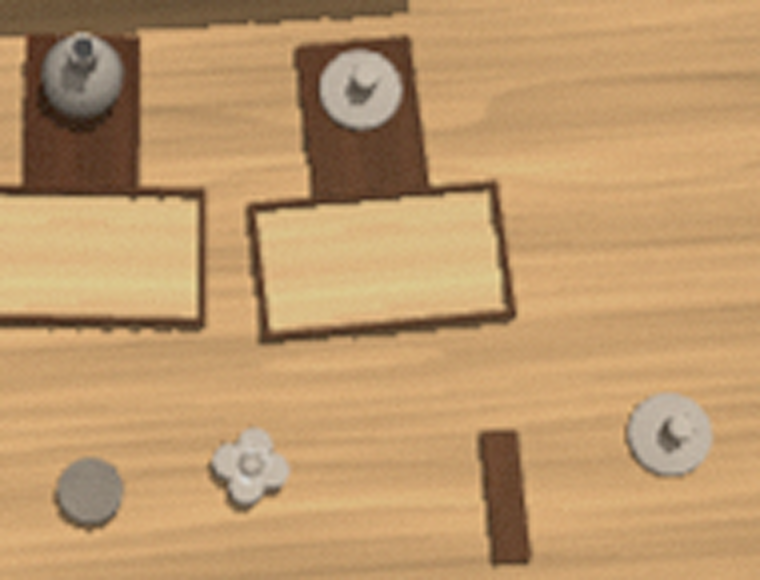

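Zoomed: rosette A centre is at crop1 (74,533) and the vase mouth at (407,464). In crop2, rosette B is at (251,465) and the lid rim centre at (669,434). The tray corners can be read in both crops.

```bash
python3 - <<'E'
from h import *
d=eyes.snapshot("top"); s=eyes.snapshot("side")
def P(x,y,c): 
    o=(120,135) if c==1 else (260,135)
    return (x+.5)/4-.5+o[0],(y+.5)/4-.5+o[1]
for n,x,y,c,z in [("rosA bump",72,533,1,.025),("vase mouth",407,464,1,.074),("rosB bump",251,464,2,.025),("lid rim",669,433,2,.005),("lid knob top",680,425,2,.034),
  ("sampR",316,111,1,.036),("sampV",83,47,2,.085),("sampL rim",361,89,2,.017)]:
    w=pix2w(d,*P(x,y,c),z); print(n,np.round(w,4), "side",np.round(w2pix(s,w),1))
# tray outer corners at lip top
for n,c,cs in [("R",1,[(198,231),(448,219),(453,356),(202,369)]),("L",2,[(247,206),(495,183),(516,318),(263,341)])]:
    Q=np.array([pix2w(d,*P(x,y,c),.011) for x,y in cs]); print(n,np.round(Q,4).tolist(),"ctr",np.round(Q.mean(0),4), np.round(w2pix(s,Q.mean(0)),1))
    print(" yaw", np.arctan2(*( (Q[0]-Q[1]+Q[3]-Q[2])[[0,1]]*[-1,1])), np.linalg.norm(Q[0]-Q[1]),np.linalg.norm(Q[0]-Q[3]))
crop(d,235,170,90,60,8,"pics/c3.png")
crop(s,180,130,220,170,3,"pics/c4.png")
E
```

```text
rosA bump [0.4447 0.3762 0.025 ] side [196.5 148.4]
vase mouth [0.468  0.1527 0.074 ] side [237.7 180.8]
rosB bump [ 0.4596 -0.107   0.025 ] side [285.1 259.6]
lid rim [ 0.466  -0.3897  0.005 ] side [353.2 351.6]
lid knob top [ 0.4662 -0.389   0.034 ] side [354.6 345.8]
sampR [0.7192 0.2081 0.036 ] side [302.9 145.9]
sampV [ 0.7329 -0.0137  0.085 ] side [352.5 179.1]
sampL rim [ 0.716  -0.2046  0.017 ] side [388.  245.1]
R [[0.6473, 0.2938, 0.011], [0.6452, 0.1243, 0.011], [0.5498, 0.1251, 0.011], [0.5515, 0.2928, 0.011]] ctr [0.5985 0.209  0.011 ] [268.5 166.5]
 yaw -0.011156865967873504 0.16952120797501102 0.09588013078648674
L [[0.6392, -0.1201, 0.011], [0.6449, -0.2908, 0.011], [0.5497, -0.2947, 0.011], [0.5445, -0.1232, 0.011]] ctr [ 0.5946 -0.2072  0.011 ] [351.  267.5]
 yaw 0.03172626374359558 0.17075939754851926 0.09469618139231245
```

View pics/c3.png

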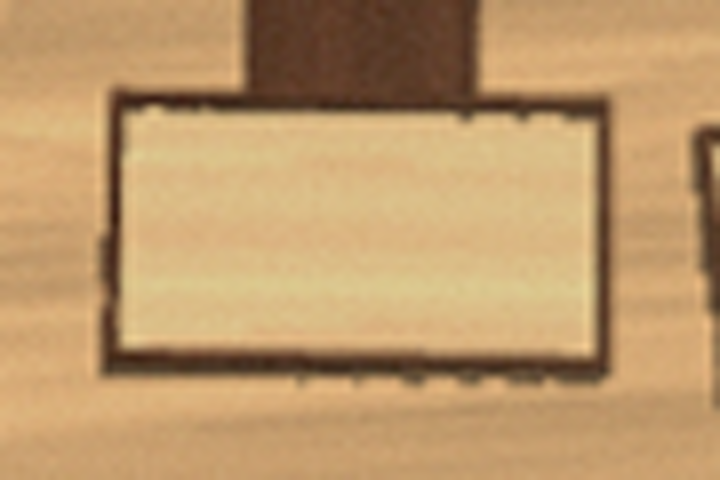

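View pics/c4.png

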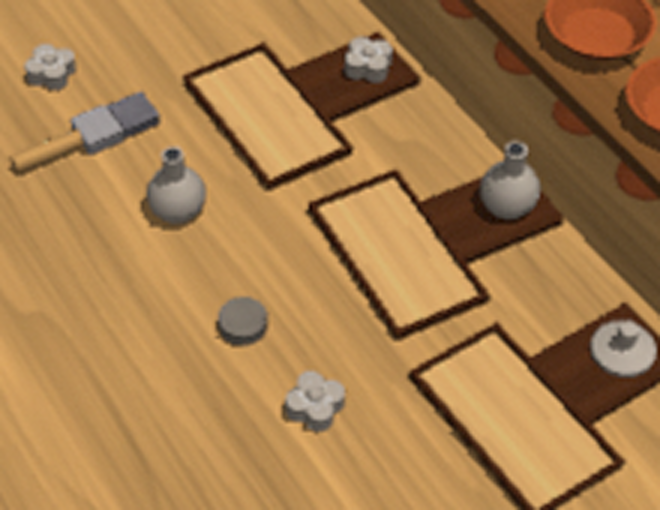

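```bash
python3 - <<'E'
from h import *
d=eyes.snapshot("top")
Q=np.array([pix2w(d,(x+.5)/8-.5+235,(y+.5)/8-.5+170,.011) for x,y in [(112,92),(607,100),(603,372),(105,372)]])
print("V",np.round(Q,4).tolist(),Q.mean(0))
from scipy.optimize import minimize
def fit(d,x0,y0):
    im=d["img"].astype(float); S=8
    u,v=w2pix(d,[x0,y0,.015]).round().astype(int); r=20
    c=im[v-r:v+r,u-r:u+r]; c=cv2.resize(c,None,fx=S,fy=S,interpolation=cv2.INTER_CUBIC)
    sat=(c.max(2)-c.min(2))/(c.max(2)+1)
    m=np.clip((0.32-sat)/0.15,-1,1)*1.0
    best=None
    for yaw in np.arange(0,90,2.5):
      for dx in np.arange(-.006,.0061,.0015):
        for dy in np.arange(-.006,.0061,.0015):
          mask=np.zeros(m.shape,np.uint8)
          for z in (.0,.02):
            for k in range(4):
              a=np.radians(yaw+90*k)
              ctr=np.array([x0+dx+.014*np.cos(a),y0+dy+.014*np.sin(a),z])
              pts=[((w2pix(d,ctr+[.012*np.cos(b),.012*np.sin(b),0])-[u-r,v-r]+.5)*S-.5) for b in np.linspace(0,6.28,16)]
              cv2.fillConvexPoly(mask,np.round(pts).astype(np.int32),1)
          sc=(m*mask).sum()
          if best is None or sc>best[0]: best=(sc,yaw,x0+dx,y0+dy,m[m>0].sum())
    return best
print(fit(d,.4447,.3762)); print(fit(d,.4596,-.107))
E
```

```text
V [[0.6659, 0.0772, 0.011], [0.6525, -0.0912, 0.011], [0.5576, -0.0826, 0.011], [0.5681, 0.0845, 0.011]] [ 0.61103915 -0.00303659  0.011     ]
(np.float64(15941.969421074129), np.float64(85.0), np.float64(0.4447), np.float64(0.3777), np.float64(16327.788339462517))
(np.float64(14282.5920634371), np.float64(72.5), np.float64(0.4596), np.float64(-0.107), np.float64(14663.467878474292))
```

```bash
cat >> h.py <<'E'
from scipy.spatial.transform import Rotation as Ro
def goto(x,y,z,jaw,s=None):
    s=s or bot.state(); p=np.array(s["position"]); R=Ro.from_quat(s["orientation"])
    jc=R.apply([0,1,0]); jcur=np.degrees(np.arctan2(jc[1],jc[0]))
    a=np.radians(jaw); Y=np.array([np.cos(a),np.sin(a),0]); Z=np.array([0,0,-1.]); X=np.cross(Y,Z)
    T=Ro.from_matrix(np.stack([X,Y,Z],1))
    sh=R.inv().apply(np.array([x,y,z])-p); rv=(R.inv()*T).as_rotvec(degrees=True)
    print("t",round(s["t"],2),"pos",np.round(p,4),"jaw",round(jcur,1),"open",round(s["opening"],3))
    print("SHIFT",np.round(sh,4),"ROT",np.round(rv,2),"rows",max(np.linalg.norm(sh)/.0417,np.linalg.norm(rv)/7.16))
E
python3 -c "
from h import *
goto(.4447,.3772,.13,40)"
```

```text
t 0.35 pos [0.2162 0.6919 0.2354] jaw 72.7 open 0.996
SHIFT [-0.312  -0.2322  0.1055] ROT [-2.000e-02  1.000e-02  3.265e+01] rows 9.663497927435552
```

Call:
{"op": "play_rows", "data": {"series": "-0.312 -0.232 0.02 0 0 32.65 1;-0.312 -0.232 0.02 0 0 32.65 1;-0.312 -0.232 0.02 0 0 32.65 1;-0.312 -0.232 0.02 0 0 32.65 1;-0.312 -0.232 0.02 0 0 32.65 1;-0.312 -0.232 0.02 0 0 32.65 1;-0.312 -0.232 0.02 0 0 32.65 1;-0.312 -0.232 0.05 0 0 32.65 1;-0.312 -0.232 0.105 0 0 32.65 1;-0.312 -0.232 0.105 0 0 32.65 1;-0.312 -0.232 0.105 0 0 32.65 1;-0.312 -0.232 0.105 0 0 32.65 1;-0.312 -0.232 0.105 0 0 32.65 1;-0.312 -0.232 0.105 0 0 32.65 1", "force": 20}}

```text
t: 1.52
position: [0.4444, 0.3796, 0.1317]
orientation: [0.422, 0.907, 0.001, -0.0]
wrist_force: [0.4, 0.6, 0.0]
opening: 0.998
```

```bash
python3 -c "
from h import *
goto(.4447,.3772,.026,40)
d=eyes.snapshot('wrist');cv2.imwrite('pics/w1.png',d['img'][:,:,::-1])
X=np.array([.4447,.3772,.02]);p=d['R']@X+d['t'];th=np.arctan2(np.hypot(p[0],p[1]),p[2]);f=d['camera_matrix'][0,0]
print(d['camera_matrix'][:2,2]+f*th*p[:2]/np.hypot(p[0],p[1]))
"
```

```text
t 1.52 pos [0.4444 0.3796 0.1317] jaw 40.1 open 0.998
SHIFT [-0.0021 -0.0015  0.1057] ROT [ 0.09 -0.05  0.11] rows 2.5365092414551937
[275.55235068 214.72055685]
```

View pics/w1.png

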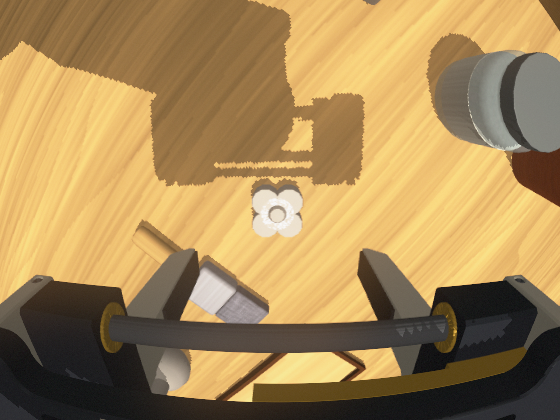

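The wrist view shows the rosette at (277,213), within 2 px of the prediction, and the jaws line up with the gaps between petals. I'm going down to grip it.

Call:
{"op": "play_rows", "data": {"series": "-0.002 -0.0015 0.03 0 0 0 1;-0.002 -0.0015 0.06 0 0 0 1;-0.002 -0.0015 0.085 0 0 0 1;-0.002 -0.0015 0.1 0 0 0 1;-0.002 -0.0015 0.106 0 0 0 1;-0.002 -0.0015 0.106 0 0 0 1;-0.002 -0.0015 0.106 0 0 0 1;-0.002 -0.0015 0.106 0 0 0 -1;-0.002 -0.0015 0.106 0 0 0 -1;-0.002 -0.0015 0.106 0 0 0 -1;-0.002 -0.0015 0.106 0 0 0 -1;-0.002 -0.0015 0.106 0 0 0 -1;-0.002 -0.0015 0.106 0 0 0 -1;-0.002 -0.0015 0.106 0 0 0 -1;-0.002 -0.0015 0.106 0 0 0 -1;-0.002 -0.0015 0.106 0 0 0 -1"}}

```text
t: 2.9
position: [0.4446, 0.3775, 0.0259]
orientation: [0.422, 0.907, 0.001, 0.0]
wrist_force: [-0.7, 0.5, 1.2]
opening: 0.455
```

```bash
python3 -c "
from h import *
goto(.5985,.209+.037,.09,90)
"
```

```text
t 2.9 pos [0.4446 0.3775 0.0259] jaw 40.1 open 0.455
SHIFT [-0.1997  0.033  -0.0642] ROT [ 1.400e-01  1.000e-02 -4.986e+01] rows 6.964329147308968
```

Call:
{"op": "play_rows", "data": {"series": "0 0 -0.015 0 0 0 -1;0 0 -0.04 0 0 0 -1;-0.01 0.002 -0.064 0 0 -5 -1;-0.04 0.007 -0.064 0 0 -12 -1;-0.07 0.012 -0.064 0 0 -19 -1;-0.1 0.017 -0.064 0 0 -26 -1;-0.13 0.022 -0.064 0 0 -33 -1;-0.16 0.027 -0.064 0 0 -40 -1;-0.185 0.031 -0.064 0 0 -46 -1;-0.2 0.033 -0.064 0 0 -50 -1;-0.2 0.033 -0.064 0 0 -50 -1;-0.2 0.033 -0.064 0 0 -50 -1;-0.2 0.033 -0.064 0 0 -50 -1;-0.2 0.033 -0.064 0 0 -50 -1"}}

```text
t: 4.07
position: [0.5974, 0.2473, 0.0898]
orientation: [-0.002, 1.0, 0.001, 0.0]
wrist_force: [-0.6, -0.2, -0.2]
opening: 0.454
```

```bash
python3 -c "
from h import *
goto(.5985,.246,.0315,90)
d=eyes.snapshot('wrist');cv2.imwrite('pics/w2.png',d['img'][:,:,::-1])
"
```

```text
t 4.07 pos [0.5974 0.2473 0.0898] jaw 90.2 open 0.454
SHIFT [-0.001  -0.0014  0.0583] ROT [0.14 0.02 0.17] rows 1.3986844285923203
```

View pics/w2.png

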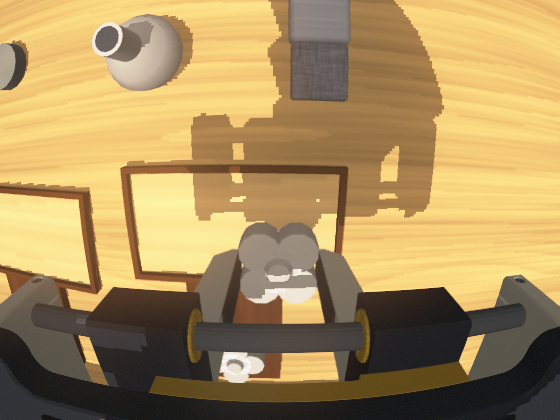

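The rosette is held level over the tray, with its centre at (278,262). Now I'll set it down.

Call:
{"op": "play_rows", "data": {"series": "-0.001 -0.0014 0.02 0 0 0 -1;-0.001 -0.0014 0.038 0 0 0 -1;-0.001 -0.0014 0.048 0 0 0 -1;-0.001 -0.0014 0.054 0 0 0 -1;-0.001 -0.0014 0.057 0 0 0 -1;-0.001 -0.0014 0.0585 0 0 0 -1;-0.001 -0.0014 0.0585 0 0 0 -1;-0.001 -0.0014 0.0585 0 0 0 -1"}}

```text
t: 4.78
position: [0.5989, 0.2463, 0.032]
orientation: [-0.002, 1.0, 0.001, 0.001]
wrist_force: [-0.8, 0.3, -0.4]
opening: 0.457
```

Call:
{"op": "play_rows", "data": {"series": "0 0 0.0008 0 0 0 -1;0 0 0.0012 0 0 0 -1;0 0 0.0012 0 0 0 -1;0 0 0.0012 0 0 0 0.1;0 0 0.0012 0 0 0 0.2;0 0 0.0012 0 0 0 0.2;0 0 0.0012 0 0 0 0.2;0 0 0.0012 0 0 0 0.2;0 0 0.0012 0 0 0 0.2;0 0 -0.015 0 0 0 0.2;0 0 -0.04 0 0 0 0.2;0 0 -0.07 0 0 0 0.5;0 0 -0.07 0 0 0 1;0 0 -0.07 0 0 0 1;0 0 -0.07 0 0 0 1"}}

```text
t: 6.03
position: [0.5987, 0.2459, 0.1018]
orientation: [-0.002, 1.0, 0.001, 0.001]
wrist_force: [-0.8, -0.3, -0.8]
opening: 0.839
```

```bash
python3 -c "
from h import *
goto(.4596,-.107,.12,117.5)
d=eyes.snapshot('top');crop(d,120,135,140,145,4,'pics/c5.png')
"
```

```text
t 6.03 pos [0.5987 0.2459 0.1018] jaw 90.2 open 0.839
SHIFT [ 0.1402 -0.3524 -0.0193] ROT [  0.13   0.11 -27.3 ] rows 9.106374491483374
```

View pics/c5.png

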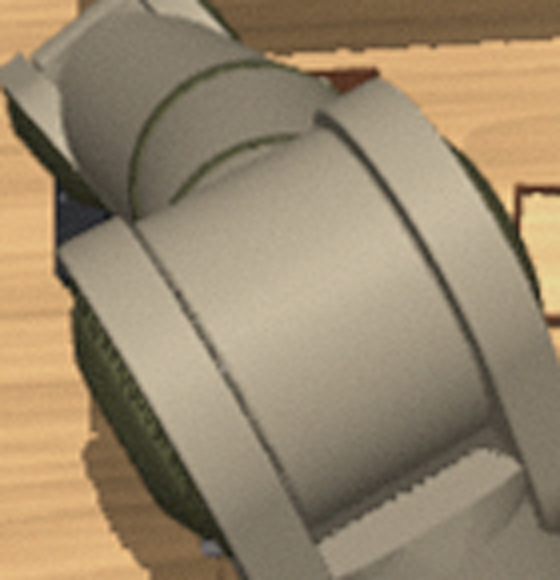

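```bash
python3 -c "
from h import *
goto(.4596,-.107,.13,27.5)
"
```

```text
t 6.08 pos [0.5983 0.2458 0.1012] jaw 90.2 open 0.884
SHIFT [ 0.14   -0.3522 -0.0296] ROT [ 1.200e-01 -5.000e-02  6.271e+01] rows 9.116377009537734
```

Call:
{"op": "play_rows", "data": {"series": "0 0 -0.05 0 0 0 1;0.14 -0.352 -0.05 0 0 62.7 1;0.14 -0.352 -0.05 0 0 62.7 1;0.14 -0.352 -0.05 0 0 62.7 1;0.14 -0.352 -0.05 0 0 62.7 1;0.14 -0.352 -0.05 0 0 62.7 1;0.14 -0.352 -0.05 0 0 62.7 1;0.14 -0.352 -0.05 0 0 62.7 1;0.14 -0.352 -0.05 0 0 62.7 1;0.14 -0.352 -0.05 0 0 62.7 1;0.14 -0.352 -0.05 0 0 62.7 1;0.14 -0.352 -0.03 0 0 62.7 1;0.14 -0.352 -0.03 0 0 62.7 1;0.14 -0.352 -0.03 0 0 62.7 1;0.14 -0.352 -0.03 0 0 62.7 1"}}

```text
t: 7.33
position: [0.4595, -0.1062, 0.1302]
orientation: [0.518, 0.855, 0.001, -0.001]
wrist_force: [-1.2, 0.6, -0.1]
opening: 1.001
```

```bash
cat >> h.py <<'E'
def wproj(d,X):
    p=d['R']@np.array(X)+d['t'];h=np.hypot(p[0],p[1]);th=np.arctan2(h,p[2])
    return d['camera_matrix'][:2,2]+d['camera_matrix'][0,0]*th*p[:2]/h
E
python3 -c "
from h import *
goto(.4596,-.107,.026,27.5)
d=eyes.snapshot('wrist');cv2.imwrite('pics/w3.png',d['img'][:,:,::-1])
print(wproj(d,[.4596,-.107,.02]))
"
```

```text
t 7.33 pos [ 0.4595 -0.1062  0.1302] jaw 27.6 open 1.001
SHIFT [-0.001  -0.0003  0.1042] ROT [ 0.01 -0.15  0.08] rows 2.4987853150568653
[276.98494768 214.23631347]
```

View pics/w3.png

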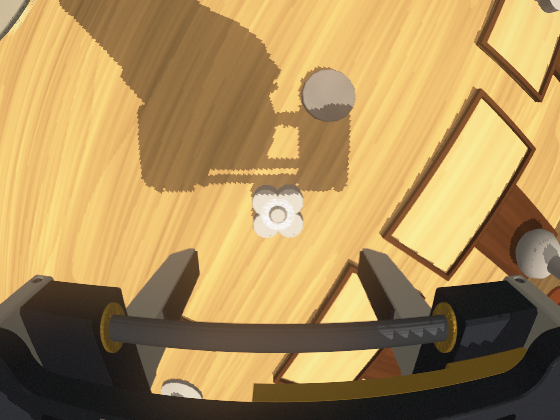

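Rosette B is at (278,213), as predicted, and correctly oriented for the jaws.

Call:
{"op": "play_rows", "data": {"series": "-0.001 0 0.03 0 0 0 1;-0.001 0 0.06 0 0 0 1;-0.001 0 0.085 0 0 0 1;-0.001 0 0.098 0 0 0 1;-0.001 0 0.104 0 0 0 1;-0.001 0 0.104 0 0 0 1;-0.001 0 0.104 0 0 0 1;-0.001 0 0.104 0 0 0 -1;-0.001 0 0.104 0 0 0 -1;-0.001 0 0.104 0 0 0 -1;-0.001 0 0.104 0 0 0 -1;-0.001 0 0.104 0 0 0 -1;-0.001 0 0.104 0 0 0 -1;-0.001 0 0.104 0 0 0 -1;-0.001 0 0.104 0 0 0 -1;-0.001 0 0.104 0 0 0 -1"}}

```text
t: 8.72
position: [0.4601, -0.1068, 0.0265]
orientation: [0.518, 0.855, 0.001, -0.001]
wrist_force: [-0.5, -1.4, 1.5]
opening: 0.456
```

```bash
python3 -c "
from h import *
goto(.5985,.170,.13,90)
"
```

```text
t 8.72 pos [ 0.4601 -0.1068  0.0265] jaw 27.6 open 0.456
SHIFT [ 0.1815  0.2509 -0.1029] ROT [  0.11  -0.09 -62.42] rows 8.717823304527816
```

Call:
{"op": "play_rows", "data": {"series": "0 0 -0.02 0 0 0 -1;0 0 -0.05 0 0 0 -1;0 0 -0.085 0 0 0 -1;0.015 0.02 -0.103 0 0 -5 -1;0.035 0.048 -0.103 0 0 -12 -1;0.055 0.076 -0.103 0 0 -19 -1;0.075 0.104 -0.103 0 0 -26 -1;0.095 0.131 -0.103 0 0 -33 -1;0.115 0.159 -0.103 0 0 -40 -1;0.135 0.187 -0.103 0 0 -47 -1;0.155 0.214 -0.103 0 0 -54 -1;0.172 0.238 -0.103 0 0 -60 -1;0.1815 0.251 -0.103 0 0 -62.4 -1;0.1815 0.251 -0.103 0 0 -62.4 -1;0.1815 0.251 -0.103 0 0 -62.4 -1;0.1815 0.251 -0.103 0 0 -62.4 -1;0.1815 0.251 -0.103 0 0 -62.4 -1"}}

```text
t: 10.13
position: [0.598, 0.1682, 0.1299]
orientation: [0.001, 1.0, 0.001, -0.001]
wrist_force: [-0.4, -0.5, 0.2]
opening: 0.455
```

```bash
python3 -c "
from h import *
goto(.5985,.170,.0315,90)
d=eyes.snapshot('wrist');cv2.imwrite('pics/w4.png',d['img'][:,:,::-1])
"
```

```text
t 10.13 pos [0.598  0.1682 0.1299] jaw 89.8 open 0.455
SHIFT [-0.0006  0.0016  0.0984] ROT [ 0.06 -0.07 -0.16] rows 2.360059994633936
```

View pics/w4.png

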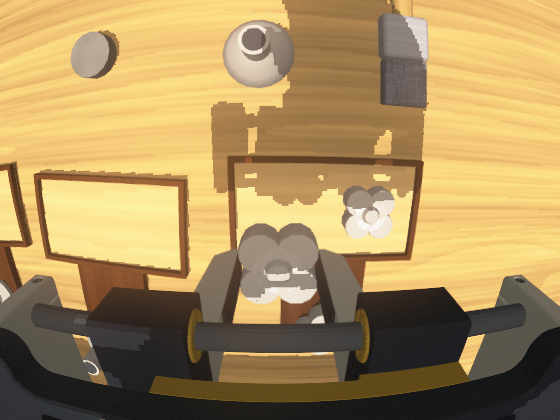

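Rosette A lies flat inside the tray at (368,211), and B is held level. I'm lowering B.

Call:
{"op": "play_rows", "data": {"series": "0 0.0016 0.03 0 0 0 -1;0 0.0016 0.055 0 0 0 -1;0 0.0016 0.075 0 0 0 -1;0 0.0016 0.087 0 0 0 -1;0 0.0016 0.093 0 0 0 -1;0 0.0016 0.096 0 0 0 -1;0 0.0016 0.098 0 0 0 -1;0 0.0016 0.0985 0 0 0 -1;0 0.0016 0.0985 0 0 0 -1;0 0.0016 0.0985 0 0 0 -1"}}

```text
t: 11.02
position: [0.5985, 0.1702, 0.0324]
orientation: [0.001, 1.0, 0.001, 0.0]
wrist_force: [-0.4, 0.3, -0.6]
opening: 0.455
```

Call:
{"op": "play_rows", "data": {"series": "0 0 0.0008 0 0 0 -1;0 0 0.0014 0 0 0 -1;0 0 0.0014 0 0 0 -1;0 0 0.0014 0 0 0 0.1;0 0 0.0014 0 0 0 0.2;0 0 0.0014 0 0 0 0.2;0 0 0.0014 0 0 0 0.2;0 0 0.0014 0 0 0 0.2;0 0 0.0014 0 0 0 0.2;0 0 -0.015 0 0 0 0.2;0 0 -0.04 0 0 0 0.2;0 0 -0.08 0 0 0 0.2;0 0 -0.12 0 0 0 0.2;0 0 -0.12 0 0 0 0.2;0 0 -0.12 0 0 0 0.2"}}

```text
t: 12.27
position: [0.5997, 0.1703, 0.1548]
orientation: [0.002, 1.0, 0.002, 0.002]
wrist_force: [0.3, -0.4, -0.7]
opening: 0.598
```

```bash
python3 -c "
from h import *
goto(.468,.1527,.15,90)
d=eyes.snapshot('wrist');cv2.imwrite('pics/w5.png',d['img'][:,:,::-1])
d=eyes.snapshot('side');crop(d,180,130,220,170,3,'pics/s5.png')
"
```

```text
t 12.27 pos [0.5997 0.1703 0.1548] jaw 89.8 open 0.598
SHIFT [ 0.1317 -0.018   0.0041] ROT [ 0.18  0.27 -0.18] rows 3.188378860630325
```

View pics/w5.png

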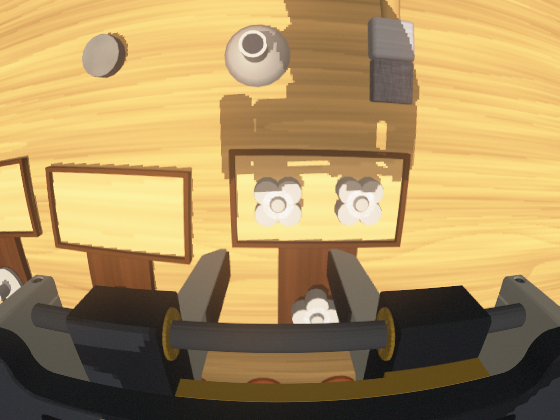

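View pics/s5.png

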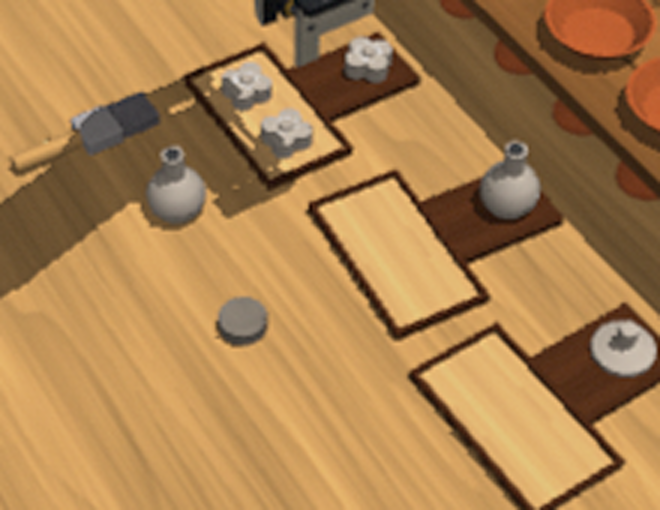

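Both rosettes sit flat inside the rosette tray, at wrist pixels (278,205) and (361,204). The vase is next.

Call:
{"op": "play_rows", "data": {"series": "0.035 -0.005 0.004 0 0 0 0.2;0.07 -0.01 0.004 0 0 0 0.2;0.105 -0.015 0.004 0 0 0 0.2;0.1317 -0.018 0.004 0 0 0 0.2;0.1317 -0.018 0.004 0 0 0 0.2;0.1317 -0.018 0.004 0 0 0 0.2;0.1317 -0.018 0.004 0 0 0 0.2"}}

```text
t: 12.95
position: [0.4669, 0.1523, 0.1472]
orientation: [0.001, 1.0, 0.001, -0.0]
wrist_force: [0.8, -0.1, 0.4]
opening: 0.602
```

```bash
python3 -c "
from h import *
goto(.468,.1527,.067,90)
d=eyes.snapshot('wrist');cv2.imwrite('pics/w6.png',d['img'][:,:,::-1])
print(wproj(d,[.468,.1527,.074]))
"
```

```text
t 12.95 pos [0.4669 0.1523 0.1472] jaw 89.8 open 0.602
SHIFT [-0.0011  0.0003  0.0802] ROT [ 0.08 -0.04 -0.15] rows 1.9237746645981373
[278.14499781 229.31385982]
```

View pics/w6.png

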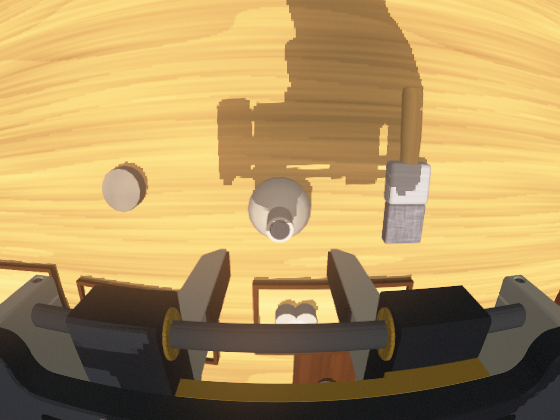

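The mouth is at (280,230), which matches the prediction. Going down.

Call:
{"op": "play_rows", "data": {"series": "-0.001 0 0.025 0 0 0 0.2;-0.001 0 0.05 0 0 0 0.2;-0.001 0 0.068 0 0 0 0.2;-0.001 0 0.077 0 0 0 0.2;-0.001 0 0.0805 0 0 0 0.2;-0.001 0 0.0805 0 0 0 0.2;-0.001 0 0.0805 0 0 0 0.2;-0.001 0 0.0805 0 0 0 -1;-0.001 0 0.0805 0 0 0 -1;-0.001 0 0.0805 0 0 0 -1;-0.001 0 0.0805 0 0 0 -1;-0.001 0 0.0805 0 0 0 -1;-0.001 0 0.0805 0 0 0 -1;-0.001 0 0.0805 0 0 0 -1;-0.001 0 0.0805 0 0 0 -1"}}

```text
t: 14.25
position: [0.4684, 0.1526, 0.0669]
orientation: [0.001, 1.0, 0.001, -0.0]
wrist_force: [-0.1, 1.1, 1.7]
opening: 0.21
```

```bash
python3 -c "
from h import *
goto(.610,-.003,.12,90)
"
```

```text
t 14.25 pos [0.4684 0.1526 0.0669] jaw 89.8 open 0.21
SHIFT [-0.142  -0.1551 -0.0534] ROT [ 0.09 -0.   -0.17] rows 5.202561243603923
```

Call:
{"op": "play_rows", "data": {"series": "0 0 -0.008 0 0 0 -1;0 0 -0.025 0 0 0 -1;0 0 -0.045 0 0 0 -1;-0.008 -0.009 -0.053 0 0 0 -1;-0.022 -0.024 -0.053 0 0 0 -1;-0.038 -0.042 -0.053 0 0 0 -1;-0.056 -0.061 -0.053 0 0 0 -1;-0.074 -0.081 -0.053 0 0 0 -1;-0.092 -0.101 -0.053 0 0 0 -1;-0.11 -0.12 -0.053 0 0 0 -1;-0.125 -0.136 -0.053 0 0 0 -1;-0.136 -0.149 -0.053 0 0 0 -1;-0.142 -0.155 -0.053 0 0 0 -1;-0.142 -0.155 -0.053 0 0 0 -1;-0.142 -0.155 -0.053 0 0 0 -1;-0.142 -0.155 -0.053 0 0 0 -1;-0.142 -0.155 -0.053 0 0 0 -1"}}

```text
t: 15.67
position: [0.6091, -0.0015, 0.1198]
orientation: [0.001, 1.0, 0.001, -0.0]
wrist_force: [-0.6, 0.1, -2.0]
opening: 0.209
```

```bash
python3 -c "
from h import *
goto(.610,-.003,.0719,90)
d=eyes.snapshot('wrist');cv2.imwrite('pics/w7.png',d['img'][:,:,::-1])
d=eyes.snapshot('side');crop(d,220,100,220,170,3,'pics/s7.png')
"
```

```text
t 15.67 pos [ 0.6091 -0.0015  0.1198] jaw 89.9 open 0.209
SHIFT [-0.0009 -0.0016  0.0479] ROT [ 0.12 -0.04 -0.07] rows 1.1486440307980665
```

View pics/w7.png

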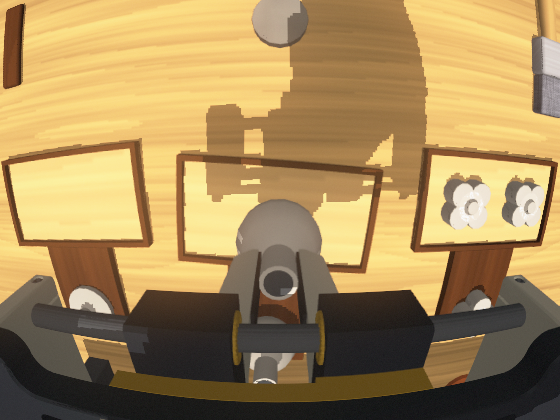

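View pics/s7.png

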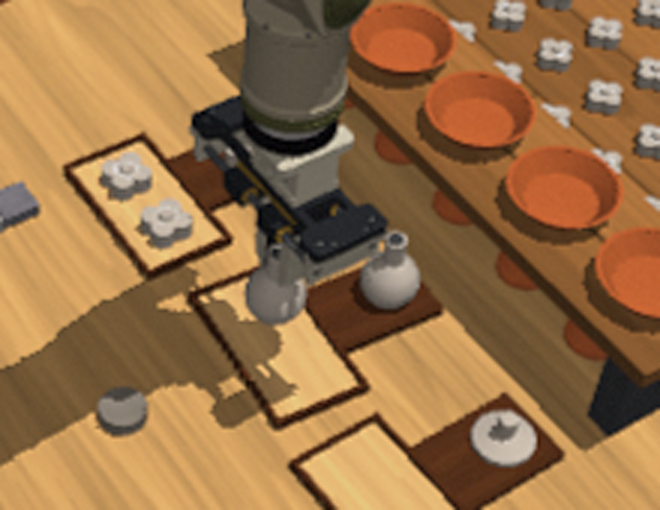

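The vase hangs upright over its tray and clear of the sample. Lowering it.

Call:
{"op": "play_rows", "data": {"series": "-0.001 -0.0016 0.01 0 0 0 -1;-0.001 -0.0016 0.022 0 0 0 -1;-0.001 -0.0016 0.034 0 0 0 -1;-0.001 -0.0016 0.041 0 0 0 -1;-0.001 -0.0016 0.045 0 0 0 -1;-0.001 -0.0016 0.047 0 0 0 -1;-0.001 -0.0016 0.0478 0 0 0 -1;-0.001 -0.0016 0.0478 0 0 0 -1;-0.001 -0.0016 0.0478 0 0 0 -1;-0.001 -0.0016 0.0478 0 0 0 -1"}}

```text
t: 16.6
position: [0.6106, -0.0034, 0.0719]
orientation: [0.001, 1.0, 0.001, -0.0]
wrist_force: [0.2, -0.2, -1.4]
opening: 0.213
```

Call:
{"op": "play_rows", "data": {"series": "0 0 0.0005 0 0 0 -1;0 0 0.001 0 0 0 -1;0 0 0.001 0 0 0 -1;0 0 0.001 0 0 0 -1"}}

```text
t: 16.93
position: [0.6107, -0.0034, 0.0718]
orientation: [0.001, 1.0, 0.001, 0.0]
wrist_force: [-2.9, 0.5, 8.2]
opening: 0.213
```

Contact is confirmed at 8 N, so I'm releasing and retreating straight up.

Call:
{"op": "play_rows", "data": {"series": "0 0 0 0 0 0 -0.3;0 0 0 0 0 0 -0.1;0 0 0 0 0 0 0;0 0 0 0 0 0 0;0 0 0 0 0 0 0;0 0 0 0 0 0 0;0 0 0 0 0 0 0;0 0 -0.02 0 0 0 0;0 0 -0.045 0 0 0 0;0 0 -0.08 0 0 0 0;0 0 -0.08 0 0 0 0;0 0 -0.08 0 0 0 0;0 0 -0.08 0 0 0 0"}}

```text
t: 18.02
position: [0.6105, -0.0037, 0.1517]
orientation: [0.001, 1.0, 0.001, 0.0]
wrist_force: [0.1, -0.1, 0.3]
opening: 0.502
```

```bash
python3 -c "
from h import *
goto(.466,-.3895,.16,45);goto(.466,-.3895,.16,0)
d=eyes.snapshot('wrist');cv2.imwrite('pics/w8.png',d['img'][:,:,::-1])
"
```

```text
t 18.02 pos [ 0.6105 -0.0037  0.1517] jaw 89.9 open 0.502
SHIFT [ 0.1438 -0.3861 -0.009 ] ROT [ 0.1  0.  44.9] rows 9.882088514762279
t 18.02 pos [ 0.6105 -0.0037  0.1517] jaw 89.9 open 0.502
SHIFT [ 0.1438 -0.3861 -0.009 ] ROT [ 1.00e-01 -4.00e-02  8.99e+01] rows 12.556048173022903
```

View pics/w8.png

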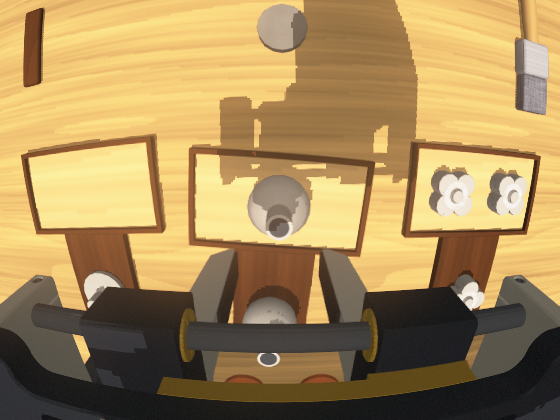

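The vase stands upright in the middle of its tray, belly at (279,206). Next is the lid.

Call:
{"op": "play_rows", "data": {"series": "0 -0.03 -0.009 0 0 0 0.1;0.144 -0.386 -0.009 0 0 45 0.1;0.144 -0.386 -0.009 0 0 45 0.1;0.144 -0.386 -0.009 0 0 45 0.1;0.144 -0.386 -0.009 0 0 45 0.1;0.144 -0.386 -0.009 0 0 45 0.1;0.144 -0.386 -0.009 0 0 45 0.1;0.144 -0.386 -0.009 0 0 45 0.1;0.144 -0.386 -0.009 0 0 45 0.1;0.144 -0.386 -0.009 0 0 45 0.1;0.144 -0.386 -0.009 0 0 45 0.1;0.144 -0.386 0.02 0 0 45 0.1;0.144 -0.386 0.05 0 0 45 0.1;0.144 -0.386 0.05 0 0 45 0.1;0.144 -0.386 0.05 0 0 45 0.1;0.144 -0.386 0.05 0 0 45 0.1"}}

```text
t: 19.4
position: [0.4658, -0.389, 0.1008]
orientation: [0.383, 0.924, 0.001, -0.001]
wrist_force: [0.4, 0.4, 0.3]
opening: 0.556
```

```bash
python3 -c "
from h import *
goto(.466,-.3895,.033,45)
d=eyes.snapshot('wrist');cv2.imwrite('pics/w9.png',d['img'][:,:,::-1])
print(wproj(d,[.466,-.3895,.034]),wproj(d,[.466,-.3895,.005]))
"
```

```text
t 19.4 pos [ 0.4658 -0.389   0.1008] jaw 44.9 open 0.556
SHIFT [-0.0006 -0.0002  0.0678] ROT [ 0.04 -0.13 -0.06] rows 1.6251396415848638
[276.88405475 232.30475885] [277.00963145 219.2122076 ]
```

View pics/w9.png

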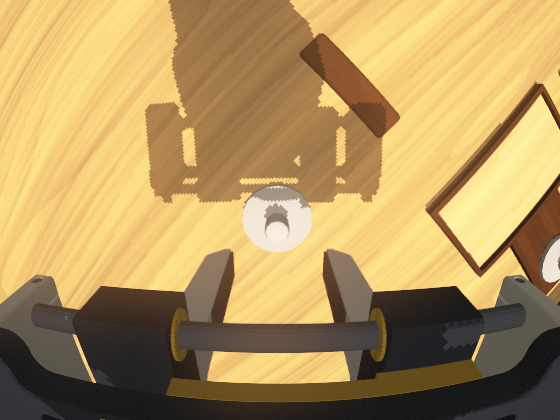

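The lid knob is at (277,232) and the rim at (277,219), right where predicted. Gripping the knob.

Call:
{"op": "play_rows", "data": {"series": "-0.0006 0 0.025 0 0 0 0.1;-0.0006 0 0.045 0 0 0 0.1;-0.0006 0 0.06 0 0 0 0.1;-0.0006 0 0.066 0 0 0 0.1;-0.0006 0 0.068 0 0 0 0.1;-0.0006 0 0.068 0 0 0 0.1;-0.0006 0 0.068 0 0 0 0.1;-0.0006 0 0.068 0 0 0 -1;-0.0006 0 0.068 0 0 0 -1;-0.0006 0 0.068 0 0 0 -1;-0.0006 0 0.068 0 0 0 -1;-0.0006 0 0.068 0 0 0 -1;-0.0006 0 0.068 0 0 0 -1;-0.0006 0 0.068 0 0 0 -1;-0.0006 0 0.068 0 0 0 -1"}}

```text
t: 20.7
position: [0.4666, -0.3897, 0.0336]
orientation: [0.383, 0.924, 0.001, -0.0]
wrist_force: [0.7, 1.0, 3.6]
opening: 0.184
```

```bash
python3 -c "
from h import *
goto(.5946,-.2072,.085,45)
"
```

```text
t 20.7 pos [ 0.4666 -0.3897  0.0336] jaw 44.9 open 0.184
SHIFT [ 0.0388  0.2195 -0.0512] ROT [ 0.05 -0.04 -0.06] rows 5.485681060857415
```

Call:
{"op": "play_rows", "data": {"series": "0 0 -0.01 0 0 0 -1;0 0 -0.03 0 0 0 -1;0.001 0.005 -0.051 0 0 0 -1;0.004 0.022 -0.051 0 0 0 -1;0.008 0.045 -0.051 0 0 0 -1;0.013 0.072 -0.051 0 0 0 -1;0.018 0.1 -0.051 0 0 0 -1;0.023 0.128 -0.051 0 0 0 -1;0.028 0.156 -0.051 0 0 0 -1;0.032 0.182 -0.051 0 0 0 -1;0.036 0.204 -0.051 0 0 0 -1;0.0388 0.2195 -0.051 0 0 0 -1;0.0388 0.2195 -0.051 0 0 0 -1;0.0388 0.2195 -0.051 0 0 0 -1;0.0388 0.2195 -0.051 0 0 0 -1;0.0388 0.2195 -0.051 0 0 0 -1"}}

```text
t: 22.03
position: [0.5935, -0.2088, 0.0849]
orientation: [0.384, 0.923, 0.0, -0.0]
wrist_force: [0.8, 0.4, -0.3]
opening: 0.185
```

```bash
python3 -c "
from h import *
goto(.5946,-.2072,.0386,45)
d=eyes.snapshot('wrist');cv2.imwrite('pics/w10.png',d['img'][:,:,::-1])
"
```

```text
t 22.03 pos [ 0.5935 -0.2088  0.0849] jaw 44.8 open 0.185
SHIFT [0.0004 0.0019 0.0463] ROT [-0.   -0.03 -0.17] rows 1.1124176203724074
```

View pics/w10.png

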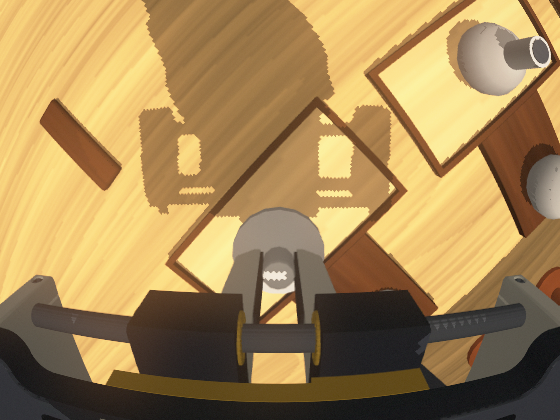

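The lid is held level over its tray, with the rim at (280,245). Lowering it.

Call:
{"op": "play_rows", "data": {"series": "0.0004 0.002 0.01 0 0 0 -1;0.0004 0.002 0.022 0 0 0 -1;0.0004 0.002 0.034 0 0 0 -1;0.0004 0.002 0.041 0 0 0 -1;0.0004 0.002 0.044 0 0 0 -1;0.0004 0.002 0.0458 0 0 0 -1;0.0004 0.002 0.0466 0 0 0 -1;0.0004 0.002 0.0466 0 0 0 -1;0.0004 0.002 0.0466 0 0 0 -1;0.0004 0.002 0.0466 0 0 0 -1"}}

```text
t: 22.92
position: [0.5944, -0.207, 0.0384]
orientation: [0.384, 0.923, 0.0, -0.001]
wrist_force: [-1.8, 0.9, 5.5]
opening: 0.188
```

Contact with the tray floor, 5.5 N. Releasing and moving clear.

Call:
{"op": "play_rows", "data": {"series": "0 0 0 0 0 0 -0.3;0 0 0 0 0 0 -0.1;0 0 0 0 0 0 0;0 0 0 0 0 0 0;0 0 0 0 0 0 0;0 0 0 0 0 0 0;0 0 0 0 0 0 0;0 0 -0.02 0 0 0 0;0 0 -0.05 0 0 0 0;0 0 -0.09 0 0 0 0;0 -0.03 -0.13 0 0 0 0;0 -0.1 -0.13 0 0 0 0;0 -0.2 -0.13 0 0 0 0;0 -0.2 -0.13 0 0 0 0;0 -0.2 -0.13 0 0 0 0;0 -0.2 -0.13 0 0 0 0;0 -0.2 -0.13 0 0 0 0;0 -0.2 -0.13 0 0 0 0;0 -0.2 -0.13 0 0 0 0"}}

```text
t: 24.5
position: [0.4539, -0.347, 0.1685]
orientation: [0.383, 0.924, 0.0, -0.0]
wrist_force: [-0.1, 0.3, 0.4]
opening: 0.503
```

```bash
python3 -c "
from h import *
s=bot.state();print(s['t'],s['position'],s['joint_velocities'])
d=eyes.snapshot('top');crop(d,155,140,240,110,3,'pics/t11.png')
d=eyes.snapshot('side');crop(d,230,110,200,190,3,'pics/s11.png')
"
```

```text
24.5 [ 0.45386347 -0.34700988  0.16847677] [-0.01755121  0.00322347 -0.00361312 -0.00095286  0.00029169 -0.00031134
  0.00192938]
```

View pics/t11.png

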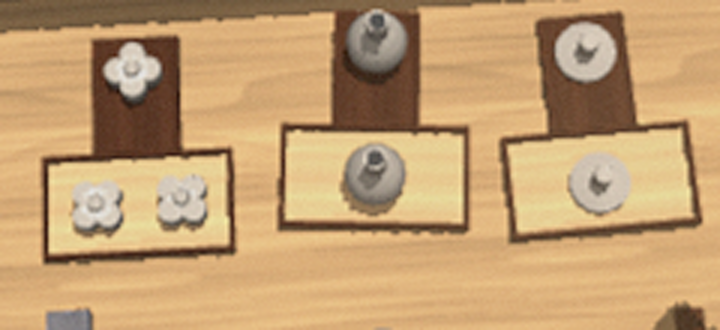

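View pics/s11.png

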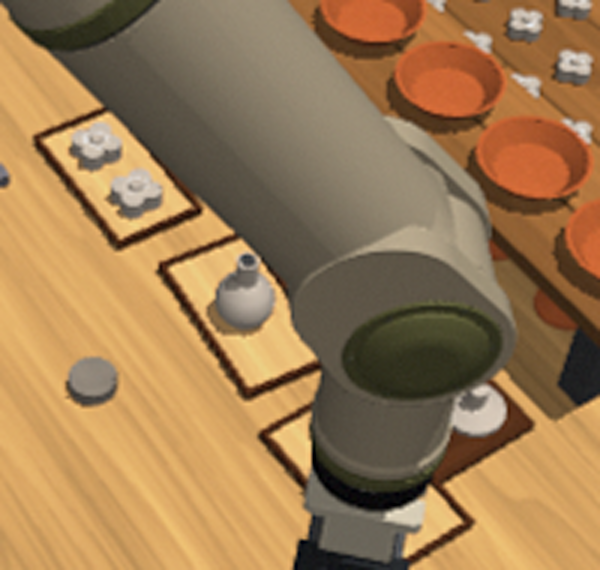

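The top view shows everything centred well inside the lips: rosettes at (97,201) and (182,200), vase at (375,175), lid at (600,182). The arm is clear and still, so I'm handing in.

```bash
python3 -c "
from plant import order
print(order.finish_job())"
```

```text
the job is handed in; nothing more can be done
None
```

All four pieces are on their matching trays, and I handed the job in after about 25 s of the 109 s allowed; it reports no verdict. Each piece was gripped, lowered to its tray floor and then let go.

- **Rosettes:** both are side by side on the rosette tray, about 37–39 mm either side of its centre. I lowered them to the tray floor by measured height; I did not read the force on contact.
- **Vase and lid:** each is at the middle of its own tray. The wrist sensor showed contact before I let go, 8 N for the vase and 5.5 N for the lid.

The last top picture shows every piece flat or upright, well inside the lip, with the gripper clear and the arm practically still. The last side picture confirms the rosettes and vase, but the arm hid the lid there, so the lid rests on the top view alone. No check failed or disagreed. I did not measure the final positions numerically after release.

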